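Turn the spares carousel to the fuel filter

ROBOT

A 6-joint arm with a two-finger parallel gripper is mounted at the origin on the work surface. World frame = base frame: x ahead of the robot, y to its left, z up, the work surface at z = 0. Lengths are in mm, angles in rad, forces in N, time in s.
With the tool pointing down it reaches from about 150 to 775 mm from the base axis. Payload 6.1 kg.
Tool frame: the origin (TCP) lies at the very end of the fingers, on their centre line; the grasp point (between the pads) lies behind it (r.grasp_offset is the z of the grasp point in the tool frame, in mm); z points along the fingers, y is the direction in which the jaws open and shut (so a half turn about z gives the same grasp; the last joint's range is limited). The gripper opens to 85 mm and grips with 20 to 120 N. Pads are 22 mm wide; open, the fingers measure 114 mm over their backs; the gripper's body (76 mm by 85 mm) begins 54 mm behind the grasp point. The pads swing forward as they close: fully open they stand 13 mm farther back than shut.
Start: joints at [-1.249, 0.126, -0.04, 1.405, 0, 1.571], TCP at [166.037, -498.036, 231.295] pointing down, gripper open.
Joint ranges: [-2.72, 2.72], [-0.95, 1.95], [-1.27, 1.35], [-1.78, 2.02], [-1.46, 1.47], [-3.14, 3.14]. Speed limits (rad/s): [2.39, 2.39, 3.01, 3.14, 3.14, 3.14].

INTERFACE

Orientations are given as a unit quaternion [x, y, z, w].
In Python, from workcell import read_state, capture, camera_info, order, r gives the robot as it stands.
- The arm moves only by the tool drive_tool, never from a script. Its argument "motion" is a list of rows, each an object with "hand": the gripper's target within -1 to 1 (fully open at 1, half-way at 0, shut at -1); "travel": the shift along the tool's x, y, z in units of 60 mm (1.0 is 60 mm), a list of three; "twist": the turn, a rotation vector about the tool's x, y, z in units of 0.08 rad (1.0 is 0.08 rad), a list of three. In form: [{"hand": hand, "travel": [dx, dy, dz], "twist": [rx, ry, rz]}, ...]. A call has exactly 5 rows; each row shifts and turns the pose as measured when the row begins, along the tool's axes as they then stand; what a row does not reach is not made up. A row lasts 1/8 s, in which the tool goes at most 62.5 mm and 10.7 degrees, less where a joint would pass 70% of its speed; a pose out of reach is approached as far as the arm can. A call with a number of a shift or a turn outside -1 to 1 is refused whole. A call with a gripper value outside its range is refused whole. The fingers move at their own pace and stop on an object; "newtons" is the grip in N (left out, the last holds). Time passes only in rows, so rows that do not move let the fingers close, or fill a call up. It gives the time, the measured TCP pose, the force and the opening at its end, in the units of the state.
- read_state(): the state, without advancing time (a new reading comes with each control period).
- capture(name): name is "scene" or "top"; returns the picture (420x560x3 uint8, red, green, blue); there is no depth.
- camera_info(name): a dict with "mtx" (3x3 intrinsics, pixels), "rvec" (rotation vector, rad) and "tvec" (3), from world to camera coordinates, as OpenCV has them. Camera axes: x right, y down, z forward; pixel columns grow to the right and rows downward; lengths in mm; the calibration is good to about 2 mm. A picture is of the moment at which its call begins. camera_info takes no time and is no camera call.
- order.hand_in(): hands the job in, once; it reports no verdict.
The state is a dict: "clock": time; "q": joint angles; "qvel": joint speeds; "tau": joint torques, N m; "ee_pos": TCP position; "eef_rot": TCP orientation; "wrist_force": force on the tool from outside, world axes, zero at the start; "torque": the same for the moment, N m; "grip_width": finger opening in mm.
Only numpy, scipy, OpenCV 4.12 (cv2) and the standard library are available. Lean on these libraries where they do the work, as an engineer would, in place of code of your own. Each camera call takes 0.05 s, during which the arm holds its last target. There are 200 camera calls.

TASK

Turn the round spares carousel on the counter by pushing the steel posts on its rim with your fingertips until the compartment with the orange rim plate, where the orange fuel filter stands, squarely faces the yellow pointer of the stand; then take the hand away and leave the carousel standing still. Push gently and steadily and do not flick it, never grip a post, and do not touch or lift the spares in the compartments or disturb the other things on the counter.

Things in the scene. Friction and masses are not known exactly. Their poses are not given: they have to be found in the camera images.
- stand: Fixed dark steel foot of the carousel, 230 mm across, 22 mm high; origin on the turning axis, on the counter; z up. Its own -x axis points from the turning axis to the front, where a dark tongue carries the yellow pointer block (154 to 195 mm from the axis, 22 mm wide, top 40 mm above the counter). It carries the carousel.
- hub (a point): On the turning axis, on top of the carousel's hub post (18 mm radius), 92 mm above the counter. Carousel: grey disc, 280 mm diameter, top 37 mm above the counter; six compartments 60 degrees apart, dividers up to 59 mm high above the counter reaching 102 mm from the axis, outer lips up to 55 mm high, 94 mm from the axis at mid-compartment.
- post (a point): Top centre of one of six equal upright steel posts on the carousel's rim, the one 30 degrees anticlockwise (from above) of the orange plate's middle. The posts are 60 degrees apart, one midway between each two compartments, 14 mm diameter, 130 mm from the axis, standing from 37 to 97 mm above the counter. They are what is pushed.
- carousel: The turning disc with its compartments and posts; origin on the turning axis, on the disc's underside, 25 mm above the counter, z up. Its own -x axis points from the turning axis to the middle of the orange plate; it must come parallel to the stand's -x axis. It turns both ways, more than a full turn. Friction of about 0.18 N m (about 1.5 N at a post) stops it at once when it is not pushed.
- tab (a point): Centre of the top of the orange plate on the carousel's rim (34 mm radially, 46 mm across, 2 mm thick, flat), at the middle of the fuel filter's compartment, 118 mm from the axis, 39 mm above the counter. The other five plates are blue or white.
- bay (a point): Middle of the floor of the orange-marked compartment, 65 mm from the axis, 37 mm above the counter.
- fuel_filter: Orange fuel filter with a white band and steel top, 40 mm diameter, 65 mm high, standing loose in the orange-marked compartment; origin at the centre of its underside. Not to be touched.
- bearing: Steel ball-bearing ring, 42 mm outside, 20 mm bore, 16 mm high, lying loose in another compartment; origin at the centre of its underside. Not to be touched.
- carton: Small brown carton, 32 x 32 mm, 55 mm high, standing loose in another compartment; origin at the centre of its underside. Not to be touched.
- grease_jar: Small green jar with black cap, 38 mm diameter, 50 mm high, standing loose in another compartment; origin at the centre of its underside. Not to be touched.
- pulley: Dark steel grooved pulley, 42 mm diameter, 30 mm high, lying loose in another compartment; origin at the centre of its underside. Not to be touched.
- wrench: Steel wrench about 200 mm long lying on the counter to the left of the carousel; origin under the middle of its length, long axis x; leave alone.
- spray_can: Spray can, 58 mm diameter, 150 mm high, standing on the counter at the far left; origin at the centre of its underside; leave alone.
- mug: White mug, 80 mm diameter, 90 mm high, standing on the counter at the far right; origin at the centre of its underside; leave alone.
- parts_box: Brown cardboard box 120 x 80 x 50 mm on the counter to the right of the carousel; origin at the centre of its underside; leave alone.

How it is judged (in metres and radians):
On the way, in this order (a step that is already met when the one before it is completed fails the run):
1. the fingers push the carousel round (contact force between the fingers and carousel above 0.3 N and angular speed of carousel above 0.03 rad/s), for 0.04 s.
2. the orange rim plate faces the yellow pointer and the carousel stands still (x of tab in the frame of stand below -0.1 m and y of tab in the frame of stand between -0.016 and 0.016 m and angular speed of carousel below 0.05 rad/s), for 0.2 s.
At the end, for the whole second after the job is handed in: Centre of the orange rim plate within 16 mm either side of the line from the axis through the yellow pointer; carousel still; all five spares upright on their compartment floors, the filter within 22 mm of the middle of its own; things on the counter within 20 mm of their starts (all of step 2 and horizontal distance between each of fuel_filter, bearing, carton, grease_jar, pulley and stand below 0.085 m and height (world z) of fuel_filter between 0.03 and 0.045 m and angle between each of fuel_filter, bearing, carton, grease_jar, pulley's own z axis and vertical below 0.2 rad and height (world z) of bearing between 0.03 and 0.045 m and height (world z) of carton between 0.03 and 0.045 m and height (world z) of grease_jar between 0.03 and 0.045 m and height (world z) of pulley between 0.03 and 0.045 m and horizontal distance between fuel_filter and bay below 0.022 m and distance of each of wrench, spray_can, mug, parts_box from where it was at the start of the episode below 0.02 m); the robot touches nothing.
It fails at once if a spare in the compartments is touched by the robot (contact force between any of the fingers, the arm and fuel_filter above 0.5 N or contact force between any of the fingers, the arm and bearing above 0.5 N or contact force between any of the fingers, the arm and carton above 0.5 N or contact force between any of the fingers, the arm and grease_jar above 0.5 N or contact force between any of the fingers, the arm and pulley above 0.5 N).
It fails at once if a spare is lifted more than 15 mm or tipped (height (world z) of any of fuel_filter, bearing, carton, grease_jar, pulley above 0.052 m or angle between any of fuel_filter, bearing, carton, grease_jar, pulley's own z axis and vertical above 0.5 rad).
It fails at once if the carousel is flicked (faster than 3 rad/s) (angular speed of carousel above 3 rad/s).
It fails at once if the carousel is pressed or gripped with more than 30 N (contact force between the fingers and carousel above 30 N).
It fails at once if a thing on the counter is disturbed (moved more than 20 mm) (distance of any of wrench, spray_can, mug, parts_box from where it was at the start of the episode above 0.02 m).
It also fails if it takes over 58 s, if anything falls off the work surface, if the arm or the gripper's body presses on something with over 40 N, if the wrist force passes 120 N, or if a joint passes its speed limit or range.

## Working session

There is one attempt and no reset: what is moved stays moved. The work goes in short steps, Python scripts to look and compute and a tool call to move; the robot and the scene stay as the last step left them, time stands still between calls to the robot, and variables do not carry over. Pictures are saved under pics/ and viewed, about 8 in all and at most 12, crops included, and the job is handed in when it is done.

Besides the shell and the picture viewer there is one more tool, called after "Request:" as name(argument=value, ...), one argument or row to a line, values as JSON. drive_tool: Moves the arm, as the interface text tells. Its arguments: {"type":"object","properties":{"motion":{"type":"array"},"newtons":{"type":"number"}},"required":["motion"]}

```bash
mkdir -p pics; python3 - <<'E'
from workcell import read_state, capture, camera_info, r
import cv2,numpy as np
for n in("scene","top"):
    im=capture(n); cv2.imwrite(f"pics/{n}0.png",im[...,::-1])
    c=camera_info(n); R=cv2.Rodrigues(np.array(c["rvec"],float))[0]; print(n,np.round(c["mtx"],1).tolist(),(-R.T@np.array(c["tvec"]).reshape(3)).round(),R.round(2).tolist())
print(read_state(), r.grasp_offset)
a=cv2.imread("pics/scene0.png");b=cv2.imread("pics/top0.png")
E
```

```text
scene [[494.9, 0.0, 280.0], [0.0, 494.9, 208.5], [0.0, 0.0, 1.0]] [1054. -364. 1115.] [[0.59, 0.81, -0.0], [0.68, -0.5, -0.54], [-0.44, 0.31, -0.84]]
top [[464.0, 0.0, 279.6], [0.0, 464.0, 218.7], [0.0, 0.0, 1.0]] [ 383.    9. 1208.] [[0.03, -1.0, 0.03], [-0.99, -0.03, -0.13], [0.13, -0.03, -0.99]]
{'clock': 0.1, 'q': array([-1.24900158e+00,  1.26337809e-01, -4.05072567e-02,  1.40538605e+00,
       -3.42159525e-05,  1.57082527e+00]), 'qvel': array([ 0.00097463, -0.00249909,  0.00317308,  0.00114605, -0.00032615,
        0.00075787]), 'tau': array([-5.24910192e-04, -4.36900842e+01,  3.53608060e+01,  1.36328660e-02,
       -2.97557563e-05,  6.88805173e-06]), 'ee_pos': array([ 165.91771148, -497.71178533,  230.59670922]), 'eef_rot': array([ 9.87085980e-01,  1.60189742e-01, -1.31827087e-04, -7.05388161e-04]), 'wrist_force': array([-0.1900761 , -0.41465711,  0.59156613]), 'torque': array([ 0.01525883,  0.01788625, -0.0232994 ]), 'grip_width': 85.38817690332947} -18.700000000000003
```

View pics/top0.png

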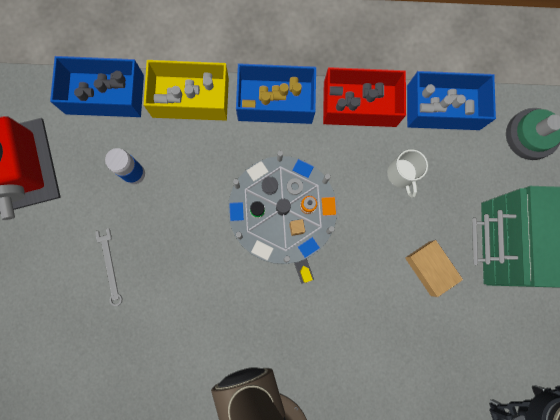

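View pics/scene0.png

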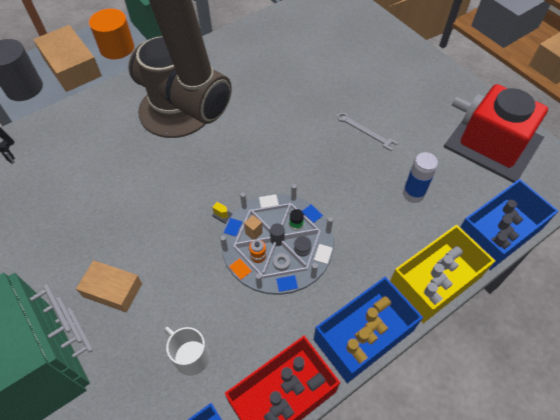

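Top view: hub at (283,206), orange plate at (328,207), pointer at (305,272), so the carousel has to turn about 70° clockwise. Next I measure these points.

```bash
cat > h.py <<'E'
from workcell import read_state, capture, camera_info, r
import cv2,numpy as np
def ray(n,uv,z):
    c=camera_info(n);R=cv2.Rodrigues(np.array(c["rvec"],float))[0];o=-R.T@np.array(c["tvec"]).reshape(3)
    d=R.T@np.linalg.inv(c["mtx"])@np.array([uv[0],uv[1],1.]);return (o+d*(z-o[2])/d[2])
def blobs(im,lo,hi,box,amin=25):
    hsv=cv2.cvtColor(im,cv2.COLOR_RGB2HSV);m=cv2.inRange(hsv,lo,hi);k=np.zeros_like(m);x0,y0,x1,y1=box;k[y0:y1,x0:x1]=m[y0:y1,x0:x1]
    n,l,s,c=cv2.connectedComponentsWithStats(k);return [(int(s[i,4]),c[i]) for i in range(1,n) if s[i,4]>=amin]
def look(n="top"):
    im=capture(n);box=(210,140,350,300) if n=="top" else (195,170,350,310);out={}
    for name,lo,hi,z in(("orange",(8,200,150),(18,255,255),39),("yellow",(22,150,120),(34,255,255),40),("blue",(100,150,80),(125,255,255),39)):
        out[name]=[(a,c.round(1),ray(n,c,z)[:2].round(1)) for a,c in blobs(im,lo,hi,box)]
    return im,out
E
python3 - <<'E'
from h import *
for n in("top","scene"):
    im,o=look(n)
    for k in o: print(n,k,*o[k],sep="\n  ")
print(ray("top",(283.5,206.5),92),ray("scene",(277.5,232),92))
im=capture("top");cv2.imwrite("pics/t1.png",cv2.resize(im[140:290,210:360,::-1],(600,600),interpolation=cv2.INTER_CUBIC))
E
```

```text
top
  orange
  (57, array([307.3, 206.2]), array([576.1, -90.2]))
  (217, array([328.4, 205.9]), array([ 578.6, -144.3]))
top
  yellow
  (139, array([305.6, 274.2]), array([403.3, -89.4]))
top
  blue
  (217, array([302.6, 168.1]), array([675.5, -76. ]))
  (226, array([236. , 211.2]), array([557.3,  91. ]))
  (224, array([308.4, 246.9]), array([472. , -95.1]))
scene
  orange
  (35, array([257.5, 251.1]), array([565.4, -83.8]))
  (214, array([239.8, 268.5]), array([ 578.9, -144.5]))
scene
  yellow
  (100, array([219.8, 207.6]), array([404.8, -91.6]))
scene
  blue
  (197, array([311.8, 213. ]), array([556.6,  90.7]))
  (203, array([232.7, 226.7]), array([471.7, -95.3]))
  (248, array([286.6, 283.1]), array([675.1, -76.2]))
  (41, array([346. , 306.9]), array([802.3,  -1.1]))
[564.72456716 -27.64789759  92.        ] [575.26248258 -30.25942347  92.        ]
```

View pics/t1.png

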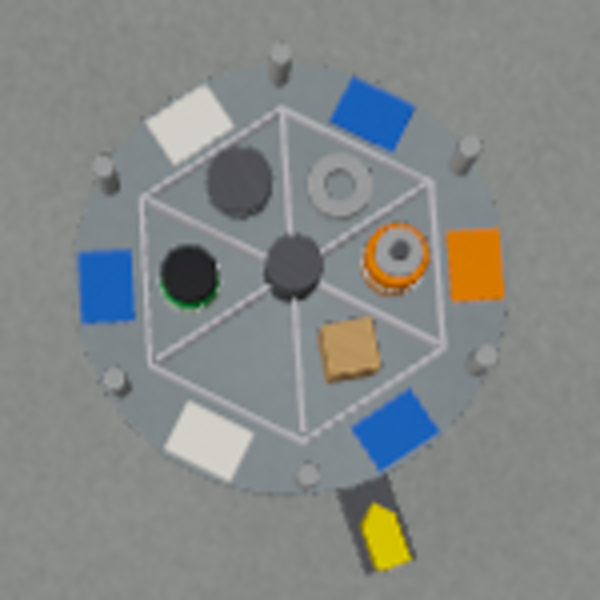

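Request:
drive_tool(
  motion=[
    {"hand": -1,"travel": [0.8,-0.33,0],"twist": [0,0,0]},
    {"hand": -1,"travel": [0.8,-0.33,0],"twist": [0,0,0]},
    {"hand": -1,"travel": [0.8,-0.33,0],"twist": [0,0,0]},
    {"hand": -1,"travel": [0.8,-0.33,0],"twist": [0,0,0]},
    {"hand": -1,"travel": [0.8,-0.33,0],"twist": [0,0,0]},
  ],
  newtons=20,
)

```text
clock: 0.88
ee_pos: [365.6, -326.2, 229.9]
eef_rot: [0.988, 0.156, -0.0, -0.0]
wrist_force: [0.0, 0.1, -0.1]
grip_width: 0.5
```

Request:
drive_tool(
  motion=[
    {"hand": -1,"travel": [0.8,-0.33,0],"twist": [0,0,0]},
    {"hand": -1,"travel": [0.8,-0.33,0],"twist": [0,0,0]},
    {"hand": -1,"travel": [0.8,-0.33,0],"twist": [0,0,0]},
    {"hand": -1,"travel": [0.8,-0.33,0],"twist": [0,0,0]},
    {"hand": -1,"travel": [0,0,0],"twist": [0,0,-1]},
  ],
)

```text
clock: 1.5
ee_pos: [530.7, -183.7, 229.1]
eef_rot: [0.98, 0.199, -0.0, -0.0]
wrist_force: [-0.4, 0.0, 0.2]
grip_width: -0.3
```

Request:
drive_tool(
  motion=[
    {"hand": -1,"travel": [0,0,0],"twist": [0,0,-1]},
    {"hand": -1,"travel": [0,0,0],"twist": [0,0,-1]},
    {"hand": -1,"travel": [0,0,0],"twist": [0,0,-1]},
    {"hand": -1,"travel": [0,0,0],"twist": [0,0,-1]},
    {"hand": -1,"travel": [0,0,0],"twist": [0,0,-1]},
  ],
)

```text
clock: 2.12
ee_pos: [531.4, -182.1, 227.7]
eef_rot: [0.918, 0.397, -0.001, -0.001]
wrist_force: [0.7, 0.5, 0.6]
grip_width: 0.1
```

Request:
drive_tool(
  motion=[
    {"hand": -1,"travel": [0,0,0.1],"twist": [0,0,-1]},
    {"hand": -1,"travel": [0,0,0.1],"twist": [0,0,-1]},
    {"hand": -1,"travel": [0,0,0.1],"twist": [0,0,-1]},
    {"hand": -1,"travel": [0,0,0.1],"twist": [0,0,-1]},
    {"hand": -1,"travel": [0,0,0.1],"twist": [0,0,-1]},
  ],
)

```text
clock: 2.75
ee_pos: [531.2, -182.0, 196.5]
eef_rot: [0.817, 0.577, -0.001, -0.002]
wrist_force: [-0.2, 0.8, -0.1]
grip_width: -0.2
```

Request:
drive_tool(
  motion=[
    {"hand": -1,"travel": [0,0,0.1],"twist": [0,0,-1]},
    {"hand": -1,"travel": [0,0,0.1],"twist": [0,0,-1]},
    {"hand": -1,"travel": [0,0,0.1],"twist": [0,0,-1]},
    {"hand": -1,"travel": [0,0,0.1],"twist": [0,0,-1]},
    {"hand": -1,"travel": [0,0,0.1],"twist": [0,0,-1]},
  ],
)

```text
clock: 3.38
ee_pos: [530.7, -181.7, 164.5]
eef_rot: [0.681, 0.733, -0.001, -0.003]
wrist_force: [-0.3, -0.9, -0.2]
grip_width: -0.0
```

Request:
drive_tool(
  motion=[
    {"hand": -1,"travel": [0,0,0],"twist": [0,0,-1]},
    {"hand": -1,"travel": [0,0,0],"twist": [0,0,-1]},
    {"hand": -1,"travel": [0,0,0],"twist": [0,0,-1]},
    {"hand": -1,"travel": [0,0,0],"twist": [0,0,-1]},
    {"hand": -1,"travel": [0,0,0],"twist": [0,0,-1]},
  ],
)

```text
clock: 4.0
ee_pos: [529.8, -181.5, 162.8]
eef_rot: [0.516, 0.857, -0.001, -0.004]
wrist_force: [-0.2, -0.4, 0.2]
grip_width: 0.2
```

Request:
drive_tool(
  motion=[
    {"hand": -1,"travel": [0,0,0],"twist": [0,0,-1]},
    {"hand": -1,"travel": [0,0,0],"twist": [0,0,-1]},
    {"hand": -1,"travel": [0,0,0],"twist": [0,0,-1]},
    {"hand": -1,"travel": [0,0,0],"twist": [0,0,-1]},
    {"hand": -1,"travel": [0,0,0],"twist": [0,0,-1]},
  ],
)

```text
clock: 4.62
ee_pos: [529.3, -181.3, 161.9]
eef_rot: [0.329, 0.944, 0.0, -0.005]
wrist_force: [-1.5, 0.4, 0.1]
grip_width: 0.1
```

Request:
drive_tool(
  motion=[
    {"hand": -1,"travel": [0,0,0],"twist": [0,0,-1]},
    {"hand": -1,"travel": [0,0,0],"twist": [0,0,-1]},
    {"hand": -1,"travel": [0,0,0],"twist": [0,0,-1]},
    {"hand": -1,"travel": [0,0,0],"twist": [0,0,-1]},
    {"hand": -1,"travel": [0,0,0],"twist": [0,0,-1]},
  ],
)

```text
clock: 5.25
ee_pos: [528.9, -181.2, 161.0]
eef_rot: [0.128, 0.992, 0.002, -0.006]
wrist_force: [-0.3, 0.4, 0.4]
grip_width: 0.4
```

Request:
drive_tool(
  motion=[
    {"hand": -1,"travel": [-0.1,0.16,0],"twist": [0,0,-1]},
    {"hand": -1,"travel": [-0.1,0.16,0],"twist": [0,0,-1]},
    {"hand": -1,"travel": [-0.11,0.16,0],"twist": [0,0,0]},
    {"hand": -1,"travel": [0,0,0.3],"twist": [0,0,0]},
    {"hand": -1,"travel": [0,0,0],"twist": [0,0,0]},
  ],
)

```text
clock: 5.88
ee_pos: [552.7, -154.8, 142.0]
eef_rot: [0.047, 0.999, 0.002, -0.006]
wrist_force: [0.2, 0.3, -0.3]
grip_width: 0.1
```

```bash
cat > st.py <<'E'
from h import *
A=np.array([567.9,-26.7])
s=read_state();p=s["ee_pos"];q=s["eef_rot"];d=p[:2]-A
from scipy.spatial.transform import Rotation as Ro
M=Ro.from_quat(q).as_matrix();th=np.degrees(np.arctan2(d[1],d[0]))
yaw=np.degrees(np.arctan2(M[1,0],M[0,0]))
print("tcp",p.round(1),"rad",np.hypot(*d).round(1),"ang",th.round(1),"yaw-tangent",((yaw-(th-90)+180)%360-180).round(1),"q6",s["q"][5].round(2),"F",s["wrist_force"].round(1),"tilt",M[:2,2].round(3))
for n in("top","scene"):
    im,o=look(n);cv2.imwrite(f"pics/{n}_{s['clock']:.1f}.png",im[...,::-1])
    for k in("orange","blue"):
        for a,c,w in o[k]:
            e=w-A
            if a>60 and 100<np.hypot(*e)<130: print(n,k,a,np.hypot(*e).round(1),"ang",np.degrees(np.arctan2(e[1],e[0])).round(1))
E
python3 st.py
```

```text
tcp [ 552.7 -154.8  142. ] rad 129.0 ang -96.8 yaw-tangent 1.3 q6 -0.18 F [ 0.2  0.3 -0.3] tilt [-0.013  0.005]
top blue 215 118.4 ang -24.6
top blue 225 118.2 ang 95.1
top blue 223 117.8 ang -144.6
scene orange 215 118.2 ang -84.6
scene blue 196 117.8 ang 95.5
scene blue 248 118.1 ang -24.8
```

Request:
drive_tool(
  motion=[
    {"hand": -1,"travel": [0,0,0.43],"twist": [0,0,0]},
    {"hand": -1,"travel": [0,0,0.43],"twist": [0,0,0]},
    {"hand": -1,"travel": [0,0,0.43],"twist": [0,0,0]},
    {"hand": -1,"travel": [0,0,0],"twist": [0,0,0]},
    {"hand": -1,"travel": [0.1,0.002,0],"twist": [0,0,0.6]},
  ],
)

```text
clock: 6.6
ee_pos: [550.1, -155.4, 70.2]
eef_rot: [0.074, 0.997, 0.001, -0.001]
wrist_force: [0.8, 0.7, -0.0]
grip_width: -0.0
```

Request:
drive_tool(
  motion=[
    {"hand": -1,"travel": [0.1,0.002,0],"twist": [0,0,0.6]},
    {"hand": -1,"travel": [0.1,0.002,0],"twist": [0,0,0.6]},
    {"hand": -1,"travel": [0.1,0.002,0],"twist": [0,0,0.6]},
    {"hand": -1,"travel": [0.1,0.002,0],"twist": [0,0,0.6]},
    {"hand": -1,"travel": [0.1,0.002,0],"twist": [0,0,0.6]},
  ],
)

```text
clock: 7.22
ee_pos: [525.6, -149.3, 80.4]
eef_rot: [0.198, 0.98, 0.0, 0.005]
wrist_force: [1.9, -1.4, 0.2]
grip_width: -0.4
```

```bash
python3 st.py
```

```text
tcp [ 525.6 -149.3   80.4] rad 129.7 ang -109.0 yaw-tangent -3.8 q6 0.12 F [ 1.9 -1.4  0.2] tilt [ 0.01  -0.002]
top orange 73 113.4 ang -81.0
top blue 216 118.1 ang -27.3
top blue 221 118.1 ang 92.4
top blue 224 117.6 ang -147.3
scene orange 210 118.2 ang -87.7
scene blue 199 118.0 ang 92.4
scene blue 251 118.1 ang -27.8
```

Request:
drive_tool(
  motion=[
    {"hand": -1,"travel": [0.1,0.002,0.08],"twist": [0,0,0.45]},
    {"hand": -1,"travel": [0.1,0.002,0.08],"twist": [0,0,0.45]},
    {"hand": -1,"travel": [0.1,0.002,0.08],"twist": [0,0,0.45]},
    {"hand": -1,"travel": [0.1,0.002,0.06],"twist": [0,0,0.5]},
    {"hand": -1,"travel": [0.1,0.002,0.06],"twist": [0,0,0.5]},
  ],
)

```text
clock: 7.95
ee_pos: [505.9, -137.8, 66.6]
eef_rot: [0.289, 0.957, 0.0, 0.013]
wrist_force: [1.1, -1.1, 1.2]
grip_width: -0.0
```

```bash
python3 st.py
```

```text
tcp [ 505.9 -137.8   66.6] rad 127.2 ang -119.2 yaw-tangent -4.4 q6 0.32 F [ 1.1 -1.1  1.2] tilt [ 0.025 -0.007]
top blue 216 118.1 ang -37.6
top blue 229 118.0 ang 82.1
top blue 223 117.6 ang -157.7
scene orange 204 118.2 ang -98.1
scene blue 199 117.8 ang 82.0
scene blue 250 118.0 ang -38.2
```

Request:
drive_tool(
  motion=[
    {"hand": -1,"travel": [0.12,-0.006,0.04],"twist": [0,0.08,0.5]},
    {"hand": -1,"travel": [0.12,-0.006,0.04],"twist": [0,0.08,0.5]},
    {"hand": -1,"travel": [0.12,-0.006,0.04],"twist": [0,0.08,0.5]},
    {"hand": -1,"travel": [0.12,-0.006,0.04],"twist": [0,0.08,0.5]},
    {"hand": -1,"travel": [0.12,-0.006,0.04],"twist": [0,0.08,0.5]},
  ],
)

```text
clock: 8.68
ee_pos: [481.3, -118.7, 59.3]
eef_rot: [0.383, 0.924, 0.006, 0.002]
wrist_force: [0.8, -1.2, 1.3]
grip_width: -0.1
```

```bash
python3 st.py
```

```text
tcp [ 481.3 -118.7   59.3] rad 126.4 ang -133.3 yaw-tangent -1.7 q6 0.54 F [ 0.8 -1.2  1.3] tilt [0.009 0.01 ]
top blue 215 118.2 ang -51.3
top blue 226 118.0 ang 68.4
top blue 228 117.7 ang -171.4
scene orange 192 118.2 ang -112.0
scene blue 74 121.2 ang -177.2
scene blue 207 117.7 ang 67.9
scene blue 249 118.0 ang -52.0
```

Request:
drive_tool(
  motion=[
    {"hand": -1,"travel": [0.12,-0.015,-0.03],"twist": [0,0,0.58]},
    {"hand": -1,"travel": [0.12,-0.015,-0.03],"twist": [0,0,0.58]},
    {"hand": -1,"travel": [0.12,-0.015,0.0],"twist": [0,0.02,0.58]},
    {"hand": -1,"travel": [0.12,-0.012,0.02],"twist": [0,0.02,0.58]},
    {"hand": -1,"travel": [0.12,-0.01,0.02],"twist": [0,0.02,0.58]},
  ],
)

```text
clock: 9.4
ee_pos: [458.8, -95.0, 63.3]
eef_rot: [0.486, 0.874, 0.008, 0.002]
wrist_force: [1.3, -1.0, 1.6]
grip_width: -0.2
```

```bash
python3 st.py
```

```text
tcp [458.8 -95.   63.3] rad 128.7 ang -148.0 yaw-tangent -0.2 q6 0.8 F [ 1.3 -1.   1.6] tilt [0.012 0.011]
top blue 222 118.1 ang 53.8
top blue 210 118.5 ang -65.6
top blue 231 117.7 ang 174.1
scene orange 193 118.4 ang -126.3
scene blue 137 118.9 ang 173.5
scene blue 208 118.0 ang 53.0
scene blue 244 118.3 ang -66.5
```

Request:
drive_tool(
  motion=[
    {"hand": -1,"travel": [0.12,-0.006,0.02],"twist": [0,0,0.58]},
    {"hand": -1,"travel": [0.12,-0.006,0.02],"twist": [0,0,0.58]},
    {"hand": -1,"travel": [0.12,-0.006,0.02],"twist": [0,0,0.58]},
    {"hand": -1,"travel": [0.12,-0.006,0.02],"twist": [0,0,0.58]},
    {"hand": -1,"travel": [0.12,-0.006,0.02],"twist": [0,0,0.58]},
  ],
)

```text
clock: 10.12
ee_pos: [444.5, -65.4, 59.9]
eef_rot: [0.582, 0.813, 0.008, 0.004]
wrist_force: [1.5, -1.2, 1.8]
grip_width: 0.3
```

```bash
python3 st.py
```

```text
tcp [444.5 -65.4  59.9] rad 129.3 ang -162.6 yaw-tangent 1.3 q6 1.09 F [ 1.5 -1.2  1.8] tilt [0.017 0.008]
top blue 219 118.0 ang 39.3
top blue 221 118.0 ang -80.5
top blue 233 117.9 ang 159.5
scene orange 180 118.2 ang -141.1
scene blue 137 121.7 ang 159.7
scene blue 219 117.9 ang 38.7
scene blue 248 118.3 ang -81.2
```

Request:
drive_tool(
  motion=[
    {"hand": -1,"travel": [0.12,-0.006,0.0],"twist": [0,0,0.58]},
    {"hand": -1,"travel": [0.12,-0.006,0.0],"twist": [0,0,0.58]},
    {"hand": -1,"travel": [0.12,-0.006,0.01],"twist": [0,0,0.58]},
    {"hand": -1,"travel": [0.11,-0.006,0.01],"twist": [0,0,0.5]},
    {"hand": -1,"travel": [0.08,-0.004,0.01],"twist": [0,0,0.4]},
  ],
)

```text
clock: 10.85
ee_pos: [437.2, -35.6, 59.3]
eef_rot: [0.663, 0.749, 0.008, 0.005]
wrist_force: [0.2, -1.2, 0.9]
grip_width: -0.4
```

```bash
python3 st.py
```

```text
tcp [437.2 -35.6  59.3] rad 131.0 ang -176.1 yaw-tangent 3.1 q6 1.36 F [ 0.2 -1.2  0.9] tilt [0.019 0.005]
top blue 213 118.2 ang 25.8
top blue 233 118.0 ang -94.3
top blue 184 119.1 ang 143.8
scene orange 177 118.3 ang -154.2
scene blue 133 122.5 ang 145.9
scene blue 227 117.8 ang 25.5
scene blue 232 118.1 ang -94.3
```

Request:
drive_tool(
  motion=[
    {"hand": -1,"travel": [0.07,0,0.0],"twist": [0,0,0.25]},
    {"hand": -1,"travel": [0.06,0,0.0],"twist": [0,0,0.2]},
    {"hand": -1,"travel": [0.04,0,0.0],"twist": [0,0,0.1]},
    {"hand": -1,"travel": [0,0,0.0],"twist": [0,0,0]},
    {"hand": -1,"travel": [0,0,0],"twist": [0,0,0]},
  ],
)

```text
clock: 11.58
ee_pos: [436.3, -25.2, 59.2]
eef_rot: [0.679, 0.734, 0.008, 0.005]
wrist_force: [0.6, -1.5, -0.0]
grip_width: -0.7
```

```bash
python3 st.py
```

```text
tcp [436.3 -25.2  59.2] rad 131.6 ang 179.3 yaw-tangent 5.1 q6 1.43 F [ 0.6 -1.5 -0. ] tilt [0.019 0.005]
top blue 211 118.2 ang 21.2
top blue 217 118.4 ang -98.1
top blue 130 120.6 ang 136.9
scene orange 179 117.5 ang -158.6
scene blue 125 122.7 ang 141.4
scene blue 229 118.0 ang -98.5
scene blue 228 117.9 ang 21.2
```

Orange plate is at about -158.7°, which matches the pointer. I'm backing off and lifting away.

Request:
drive_tool(
  motion=[
    {"hand": -1,"travel": [-0.1,0,0],"twist": [0,0,0]},
    {"hand": -1,"travel": [-0.15,-0.05,0],"twist": [0,0,0]},
    {"hand": -1,"travel": [-0.1,-0.1,-0.2],"twist": [0,0,0]},
    {"hand": -1,"travel": [0,0,-0.6],"twist": [0,0,0]},
    {"hand": -1,"travel": [0,0,-0.8],"twist": [0,0,0]},
  ],
)

```text
clock: 12.3
ee_pos: [422.8, -49.3, 155.0]
eef_rot: [0.679, 0.734, 0.006, 0.001]
wrist_force: [0.8, 0.2, 0.6]
grip_width: -0.1
```

Request:
drive_tool(
  motion=[
    {"hand": -1,"travel": [0,-0.6,-0.8],"twist": [0,0,0]},
    {"hand": -1,"travel": [0,-0.8,-0.5],"twist": [0,0,0]},
    {"hand": -1,"travel": [0,-0.8,0],"twist": [0,0,0]},
    {"hand": -1,"travel": [0,0,0],"twist": [0,0,0]},
    {"hand": -1,"travel": [0,0,0],"twist": [0,0,0]},
  ],
)

```text
clock: 12.92
ee_pos: [287.2, -61.9, 241.5]
eef_rot: [0.68, 0.733, 0.009, 0.007]
wrist_force: [-0.5, -0.9, 0.1]
grip_width: 0.0
```

```bash
python3 st.py; ls -t pics|head -2; cp $(ls -t pics/top_*|head -1) pics/endtop.png; cp $(ls -t pics/scene_*|head -1) pics/endscene.png; python3 -c "
from h import *
for n in ('top','scene'):
  print(look(n)[1]['yellow'])"
```

```text
tcp [287.2 -61.9 241.5] rad 282.9 ang -172.9 yaw-tangent -2.9 q6 1.28 F [-0.5 -0.9  0.1] tilt [0.022 0.004]
top orange 221 117.9 ang -158.7
top blue 214 118.0 ang 21.2
top blue 228 117.9 ang -98.6
top blue 230 117.6 ang 141.1
scene orange 179 117.5 ang -158.6
scene blue 125 122.7 ang 141.4
scene blue 230 117.9 ang -98.5
scene blue 229 117.9 ang 21.2
scene_12.9.png
top_12.9.png
[(140, array([305.5, 274.2]), array([403.4, -89.3]))]
[(99, array([219.7, 207.6]), array([404.7, -91.7]))]
```

View pics/endtop.png

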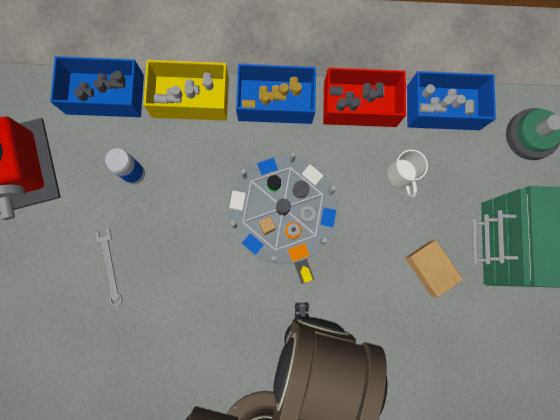

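View pics/endscene.png

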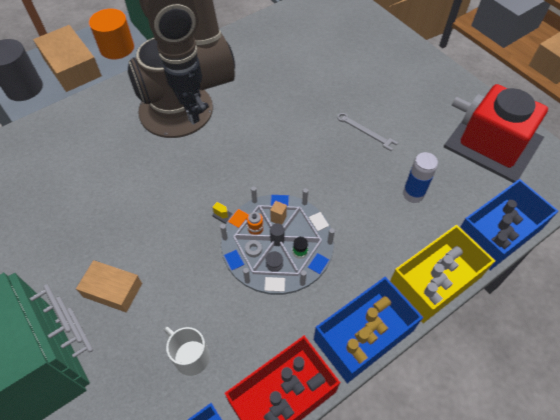

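The orange plate at (299,253) in the top view lines up with the pointer at (305,272). All the spares stand upright, the counter items haven't moved, and the hand is clear.

```bash
python3 -c "
from workcell import order
print(order.hand_in())"
```

```text
the job is handed in; nothing more can be done
None
```

I turned the carousel about 74° clockwise by pushing one rim post with the closed fingertips. Then I backed off, lifted the hand clear and handed the job in at about 13 s of the 58 s.

- **Alignment:** after the hand was clear, the orange plate measured -158.7° (top camera) and -158.6° (scene camera). The pointer direction is -158.7°, averaged over the two cameras. Taken singly, they put the pointer centre about 2.5 mm apart, roughly 1° either way. That is about 2 mm at the plate, against the allowed 16 mm.
- **Carousel at rest:** the plate angle did not change after I withdrew.
- **Spares and counter items:** in the last pictures all five spares stand upright in their compartments and nothing on the counter has visibly moved. I judged this by eye and did not measure it.
- **Forces and height:** wrist force readings stayed around 2.5 N or less. The fingertips drifted between about 59 and 80 mm in height while pushing, and I corrected this on the way. At 59 mm they were level with the divider tops but outside their radius, and the force readings showed no sign of contact.

No check failed.

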